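# Free the stuck sled and bring the pine batten home

## Task

The pale pine batten is to be slotted next, but its sled has stuck at the start of its rail. Push that sled along by its blue push plate until it breaks free, then ease it gently the rest of the way until it is fully home against the end stop hidden under its hood, and let go. Leave the other sled, with the dark walnut batten, stuck where it is.

Things in the scene. Friction and masses are not known exactly. Their poses are not given: they have to be found in the camera images.
- pale_push (a point): Centre of the blue push plate (60 wide, 16 mm thick) at the rear of the PALE batten's sled. +y: travel, level, to the hood; z up. Plate rear face 8 mm behind, top edge 28 above, foot 58 below, sled's front edge 172 ahead; batten 42 wide from 42 ahead, top 22 mm below this point. Behind it all is under 45 mm high. Hood mouth 206 to 212 ahead at first, top 132, its pipe 164 mm above the table.
- pale_stop_face (a point): Face of this rail's rigid steel end stop, straight ahead of pale_push, out of sight in the grey hood, its place differing from start to start: the sled has 74 to 130 mm to go. The sled's front edge meets it when home: then pale_push is 172 mm short of it along +y (same axes as pale_push). Felt as a sharp rise of force.
- pale_sled (a joint): Travel of the pale batten's sled (0.6 to 0.95 kg) in m, growing towards the hood. Starts at 0 to 0.006; a hidden spring catch holds it at about 0.008 and yields to a push of roughly 10 to 16 N; past the catch by 0.025 it slides with about 3 N of drag and stays where it is left. Push the plate's rear face, or pinch the plate from above and slide it.
- dark_sled (a joint): The same for the sled with the DARK walnut batten, on a second station alike in all but the batten's colour, 150 to 210 mm nearer to or farther from the robot, roughly parallel, up to 260 mm shifted sideways. Starts at 0 to 0.006; must stay behind its catch (under 0.02).

How it is judged (in metres and radians):
At the end, for the whole second after the job is handed in: The pale batten's sled is at rest with its front edge within 10 mm of the end stop under the hood, and the dark batten's sled is still behind its catch (travel under 20 mm) (y of pale_push in the frame of pale_stop_face above -0.182 m and velocity of joint pale_sled between -0.01 and 0.01 m/s and value of joint dark_sled below 0.02 m); the robot touches nothing.
It fails at once if the pale batten's sled is rammed into its end stop (faster than 0.3 m/s within the last 15 mm) (y of pale_push in the frame of pale_stop_face above -0.187 m and velocity of joint pale_sled above 0.3 m/s).
It fails at once if the dark batten's sled is pushed past its catch (value of joint dark_sled above 0.02 m).
It also fails if it takes over 29 s, if anything falls off the work surface, if the arm or the gripper's body presses on something with over 40 N, if the wrist force passes 120 N, or if a joint passes its speed limit or range.

## Robot

A 7-joint arm with a two-finger parallel gripper is mounted at the origin on the work surface. World frame = base frame: x ahead of the robot, y to its left, z up, the work surface at z = 0. Lengths are in mm, angles in rad, forces in N, time in s.
With the tool pointing down it reaches from about 400 to 875 mm from the base axis. Payload 4.4 kg.
Tool frame: the origin (TCP) lies between the finger pads; the fingertips stand ctrl.finger_overhang ahead of it and the grasp point (between the pads) lies 11 mm behind it (ctrl.finger_overhang is the distance from the TCP to the fingertips, in mm); z points along the fingers, y is the direction in which the jaws open and shut (so a half turn about z gives the same grasp; the last joint's range is limited). The gripper opens to 85 mm and grips with 20 to 120 N. Pads are 22 mm wide; open, the fingers measure 114 mm over their backs; the gripper's body (76 mm by 85 mm) begins 54 mm behind the grasp point. The pads swing forward as they close: fully open they stand 13 mm farther back than shut.
Start: joints at [-1.316, 0.628, 0.038, 1.517, -0.027, 0.996, -0.02], TCP at [204.938, 616.861, 239.313] pointing down, gripper open.
Joint ranges: [-3.06, 3.06], [-0.37, 2.12], [-1.25, 1.32], [0.18, 2.47], [-1.1, 4.24], [0.23, 1.98], [-2.94, 2.94]. Speed limits (rad/s): [2.57, 2.57, 3.14, 3.14, 3.14, 3.14, 3.14].

## Interface

Orientations are given as [roll, pitch, yaw] about the fixed x, y, z axes, in that order (R = Rz(yaw) Ry(pitch) Rx(roll)).
In Python, from cell import ctrl gives the robot as it stands. The module is installed in compiled form; this text tells all that it offers.
- The arm moves only by the tool step_arm, never from a script. Its argument "deltas" is a list that holds one entry, the list of rows, each a list of 7 numbers: the opening, from 0 (shut) to 1 (fully open), then the shift along the world's x, y, z in mm, then the turn, a rotation vector about the world's x, y, z in rad. In form: [[[grip, tx, ty, tz, rx, ry, rz], ...]]. A call has 1 to 10 rows; each row shifts and turns the commanded pose from where the row before left it; what a row does not reach is not made up. A row lasts 1/12 s, in which the tool goes at most 41.7 mm and 7.16 degrees, less where a joint would pass 70% of its speed; a pose out of reach is approached as far as the arm can. A call is refused whole if a number of a shift passes 41.7 or a number of a turn 0.125, either way. A call with a gripper value outside its range is refused whole. The fingers move at their own pace and stop on an object; the grip force is fixed at half the most. Time passes only in rows, so rows that do not move let the fingers close. It gives the time, the measured TCP pose, the force and the opening at its end, in the units of the state.
- ctrl.read_state(): the state, without advancing time (a new reading comes with each control period).
- ctrl.get_image(name): name is "scene" or "top"; returns (picture, depth): 384x512x3 uint8, red, green, blue; 384x512 float32, mm along the optical axis (not along the pixel's ray), 0 where there is no reading.
- ctrl.camera_info(name): a dict with "intrinsics" (3x3 intrinsics, pixels), "distortion" ([k1, k2, p1, p2, k3] as OpenCV has them; the pictures are not rectified), "rvec" (rotation vector, rad) and "tvec" (3), from world to camera coordinates, as OpenCV has them. Camera axes: x right, y down, z forward; pixel columns grow to the right and rows downward; lengths in mm; the calibration is good to about 2 mm. A picture is of the moment at which its call begins. camera_info takes no time and is no camera call.
- ctrl.finish_job(): hands the job in, once; it reports no verdict.
The state is a dict: "clock": time; "qpos": joint angles; "qd": joint speeds; "tau": joint torques, N m; "eef_pos": TCP position; "tool_rot": TCP orientation; "force": force on the tool from outside, world axes, zero at the start; "torque": the same for the moment, N m; "width": finger opening in mm.
Only numpy, scipy, OpenCV 4.12 (cv2) and the standard library are available. Lean on these libraries where they do the work, as an engineer would, in place of code of your own. Each camera call takes 0.05 s, during which the arm holds its last target.

## Working session

There is one attempt and no reset: what is moved stays moved. The work goes in short steps, Python scripts to look and compute and a tool call to move; the robot and the scene stay as the last step left them, time stands still between calls to the robot, and variables do not carry over. Pictures are saved under pics/ and viewed, and the job is handed in when it is done.

Besides the shell and the picture viewer there is one more tool, called after "Call:" as name(argument=value, ...) on one line, values as JSON. step_arm: Moves the arm, as the interface text tells. Its arguments: {"type":"object","properties":{"deltas":{"type":"array"}},"required":["deltas"]}

```bash
mkdir -p pics
python3 - <<'E'
from cell import ctrl
import cv2,numpy as np
s=ctrl.read_state();print(s, ctrl.finger_overhang)
for n in("scene","top"):
    p,d=ctrl.get_image(n);cv2.imwrite(f"pics/{n}0.png",p[:,:,::-1]);np.savez(f"{n}0.npz",p=p,d=d)
    print(ctrl.camera_info(n))
E
```

```text
{'clock': 0.0, 'qpos': array([-1.31577221,  0.62933931,  0.03843724,  1.51835156, -0.02698055,
        0.99627316, -0.01999829]), 'qd': array([ 0.00029934,  0.00011402,  0.0001094 ,  0.00119504,  0.00243244,
        0.00067534, -0.00072752]), 'tau': array([-3.03602437e-04, -5.63402760e+01,  1.22625243e+00, -1.93442023e+01,
        1.10078513e-02,  1.04314418e-02,  2.09005617e-05]), 'eef_pos': array([204.76449993, 616.281185  , 238.39864894]), 'tool_rot': array([-3.13973955e+00,  3.71600182e-05,  2.82078504e+00]), 'force': array([-0.79637386,  0.45482182, -0.43546147]), 'torque': array([-0.02568545, -0.02265589, -0.04084346]), 'width': 85.21341142725869} 8.0
{'intrinsics': array([[365.37975407,   0.        , 252.59208777],
       [  0.        , 365.37975407, 192.81674638],
       [  0.        ,   0.        ,   1.        ]]), 'distortion': array([-0.11283549,  0.        ,  0.        ,  0.        ,  0.        ]), 'rvec': array([ 2.09964328,  0.5600021 , -0.32949681]), 'tvec': array([-463.33853852,  -62.28516707, 1067.81559691])}
{'intrinsics': array([[416.01823428,   0.        , 260.01603431],
       [  0.        , 416.01823428, 187.87426811],
       [  0.        ,   0.        ,   1.        ]]), 'distortion': array([0.00264225, 0.        , 0.        , 0.        , 0.        ]), 'rvec': array([ 2.17914771, -2.19405855,  0.04551161]), 'tvec': array([-12.60332427, 557.89270158, 923.4271411 ])}
```

View pics/scene0.png

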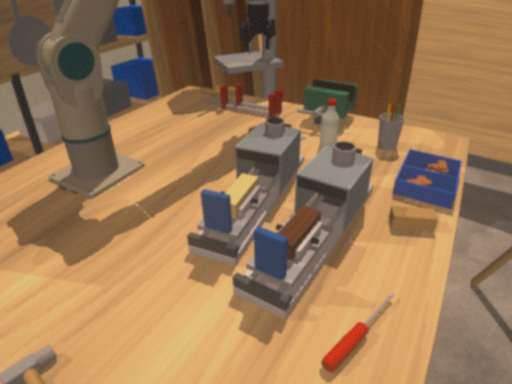

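View pics/top0.png

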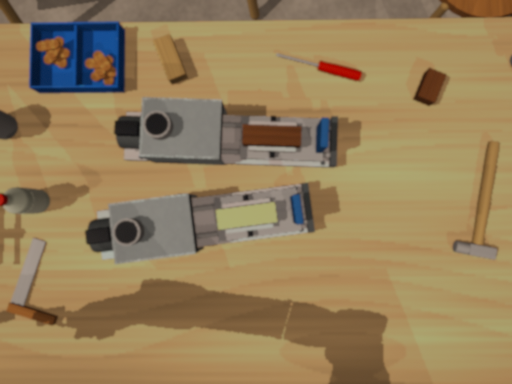

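Scene: pale sled is the left station (blue plate ~(215,212)), dark the right one (~(270,252)). Top: pale plate at ~(297,208), dark at ~(323,134), and hoods are to the left.

```bash
cat > h.py <<'E'
import cv2,numpy as np
from cell import ctrl
def pts(n,d):
    c=ctrl.camera_info(n);K=c["intrinsics"];R=cv2.Rodrigues(c["rvec"])[0];t=c["tvec"]
    h,w=d.shape;uv=np.stack(np.meshgrid(np.arange(w),np.arange(h)),-1).reshape(-1,1,2).astype(float)
    r=cv2.undistortPoints(uv,K,c["distortion"]).reshape(-1,2)
    P=np.c_[r,np.ones(len(r))]*d.reshape(-1,1)
    return ((P-t)@R).reshape(h,w,3)
E
python3 - <<'E'
from h import *
np.set_printoptions(precision=1,suppress=True)
for n in("top","scene"):
    z=np.load(n+"0.npz");p,d=z["p"],z["d"];W=pts(n,d)
    hsv=cv2.cvtColor(p,cv2.COLOR_RGB2HSV)
    for name,lo,hi in(("blue",(100,120,50),(125,255,255)),("pale",(22,70,120),(35,255,255)),("dark",(0,80,40),(14,200,140))):
        m=cv2.inRange(hsv,lo,hi);k,l,st,c=cv2.connectedComponentsWithStats(m)
        for i in range(1,k):
            if st[i,4]<60 or st[i,4]>6000: continue
            q=W[(l==i)&(d>0)]
            if len(q)<40: continue
            zm=np.percentile(q[:,2],90)
            top=q[q[:,2]>zm-6]
            rect=cv2.minAreaRect(top[:,:2].astype(np.float32))
            print(n,name,c[i],st[i,4],"z",np.percentile(q[:,2],[5,50,95]),"mean",top.mean(0),rect)
z=np.load("top0.npz");W=pts("top",z["d"])
m=cv2.inRange(W[:,:,2],120,140)
k,l,st,c=cv2.connectedComponentsWithStats(m)
for i in range(1,k):
    if st[i,4]>500: q=W[l==i];print("hood",c[i],st[i,4],q.mean(0),cv2.boxPoints(cv2.minAreaRect(q[:,:2].astype(np.float32))))
E
```

```text
top blue [77.9 55.1] 4611 z [ 3.  11.8 44.8] mean [857.9 392.1  42.3] ((858.5408935546875, 397.65277099609375), (198.53643798828125, 149.3983612060547), 89.80171966552734)
top blue [322.4 134.7] 311 z [ 83.8 138.7 142.2] mean [ 659.8 -145.1  139.8] ((659.282470703125, -145.61949157714844), (14.037882804870605, 54.01913833618164), 89.00220489501953)
top blue [296.7 208.8] 224 z [103.1 139.4 142. ] mean [509.7 -90.6 139.7] ((509.8460388183594, -90.60450744628906), (53.805599212646484, 12.998968124389648), 6.874182224273682)
top pale [201.5  27.8] 1456 z [-2.8  0.1  3.1] mean [935.8 118.    0.2] ((934.766845703125, 120.07196807861328), (35.75370407104492, 362.154052734375), 0.6042529940605164)
top pale [461.   30.7] 292 z [-2.1  0.3  3.1] mean [ 921.1 -485.4    0.3] ((922.8292846679688, -475.973876953125), (134.15126037597656, 16.81954002380371), 86.34979248046875)
top pale [239.6  54.8] 268 z [-2.6  0.2  3.3] mean [870.3  29.4   0.2] ((869.816162109375, 28.86355209350586), (163.99082946777344, 12.05790901184082), 89.47663116455078)
top pale [357.3  77.3] 1319 z [-2.6  0.2  2.9] mean [ 
[... 8179 characters left out ...]
  27.9 32.3] mean [883.9 439.4  29.7] ((880.6598510742188, 441.2227478027344), (44.19752502441406, 30.62979507446289), 13.962169647216797)
scene dark [299.6 226.2] 1014 z [67.2 89.6 91. ] mean [668.2 -39.7  89.7] ((665.5222778320312, -40.83734130859375), (125.24329376220703, 42.48777770996094), 87.42581176757812)
scene dark [344.3 357.4] 212 z [-1.6 10.3 17.1] mean [ 829.  -221.4   14.5] ((833.3720703125, -211.51199340820312), (84.97130584716797, 18.267616271972656), 61.63174057006836)
hood [184.1 128.1] 4247 [672.  132.8 132. ] [[610.1  62. ]
 [730.8  56.7]
 [737.9 220.3]
 [617.3 225.5]]
hood [155.6 227.5] 4386 [474.7 188.5 132. ] [[404.4 270.8]
 [424.6 108.6]
 [543.8 123.4]
 [523.6 285.6]]
```

Run:
```python
from h import *
z=np.load("top0.npz");d=z["d"];W=pts("top",d)
m=((W[:,:,2]>100)&(d>0)).astype(np.uint8)
k,l,st,c=cv2.connectedComponentsWithStats(m)
for i in range(1,k):
    if st[i,4]>20: q=W[l==i];print(c[i].round(),st[i,4],q.min(0).round(),q.max(0).round())
```

```text
[177. 128.] 5453 [611.  57. 100.] [736. 282. 167.]
[324. 133.] 325 [ 631. -155.  100.] [ 691. -137.  143.]
[ 11. 199.] 412 [511. 470. 100.] [556. 513. 154.]
[149. 228.] 5532 [405. 110. 101.] [543. 338. 167.]
[298. 208.] 280 [ 482. -102.  101.] [540. -81. 144.]
```

Call:
step_arm(deltas=[[[1,20,-30,5,0,0,0],[1,20,-30,0,0,0,0],[1,20,-30,0,0,0,0],[1,20,-30,0,0,0,0]]])

```text
clock: 0.43
eef_pos: [285.4, 495.2, 243.9]
tool_rot: [-3.141, 0.0, 2.821]
force: [-0.3, 0.1, 0.0]
width: 85.5
```

Call:
step_arm(deltas=[[[1,15,-36,0,0,0,0.06],[1,15,-36,0,0,0,0.06],[1,15,-36,0,0,0,0.06],[1,15,-36,0,0,0,0.06],[1,15,-36,0,0,0,0.06],[1,15,-36,0,0,0,0.06],[1,15,-36,0,0,0,0.06],[1,15,-36,0,0,0,0.025],[1,15,-36,0,0,0,0],[1,15,-36,0,0,0,0]]])

```text
clock: 1.27
eef_pos: [435.1, 134.9, 244.2]
tool_rot: [-3.142, -0.0, -3.017]
force: [0.0, 0.4, -0.6]
width: 85.6
```

Call:
step_arm(deltas=[[[1,11,-33,0,0,0,0],[1,11,-33,0,0,0,0],[1,11,-33,0,0,0,0],[1,11,-33,0,0,0,0],[1,11,-33,0,0,0,0],[1,10,-30,-10,0,0,0],[1,10,-31,-20,0,0,0],[1,0,0,-30,0,0,0],[1,0,0,0,0,0,0]]])

```text
clock: 2.02
eef_pos: [506.7, -91.1, 180.0]
tool_rot: [3.14, -0.009, -3.022]
force: [-0.9, 0.3, 0.6]
width: 85.5
```

Run:
```python
from h import *
s=ctrl.read_state();print(s["eef_pos"],s["qpos"].round(2))
for n in("scene","top"):
    p,d=ctrl.get_image(n);cv2.imwrite(f"pics/{n}1.png",p[:,:,::-1])
```

```text
[506.66032221 -91.07524933 179.96331711] [ 0.11  0.52  0.01  1.95 -0.01  0.68  1.82]
```

View pics/scene1.png

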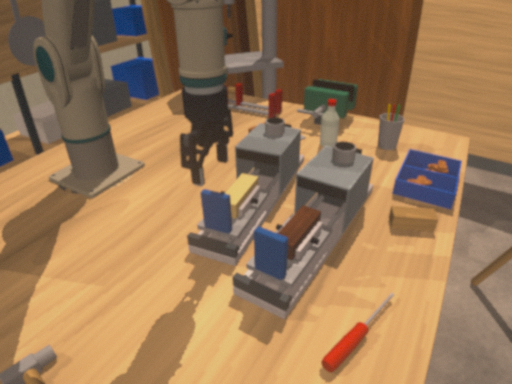

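Run:
```python
from h import *
for n in("scene","top"):
    c=ctrl.camera_info(n)
    P=np.array([[506.7,-91,172],[506.7,-91,240],[510,-91,140],[510,-91,54.]])
    print(n,cv2.projectPoints(P,c["rvec"],c["tvec"],c["intrinsics"],c["distortion"])[0].reshape(-1,2))
```

```text
scene [[211.95006396 178.22106799]
 [208.8973874  145.68536694]
 [214.68922068 192.82819059]
 [217.9803053  227.60935939]]
top [[298.87795846 210.21712557]
 [302.03474013 210.14939955]
 [297.55600631 208.54912413]
 [294.51800232 208.77677365]]
```

View pics/top1.png

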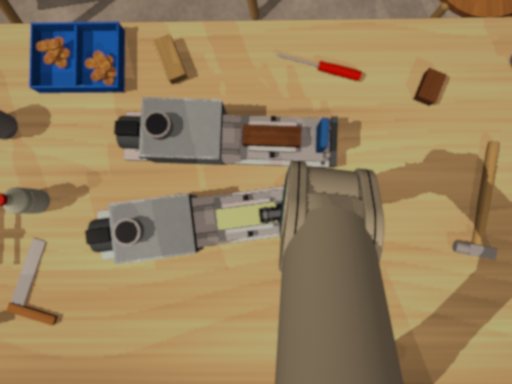

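Call:
step_arm(deltas=[[[1,2,0,-15,0,0,0],[1,1,0,-15,0,0,0],[1,0,0,-15,0,0,0],[1,0,0,-12,0,0,0],[1,0,0,-10,0,0,0],[1,0,0,0,0,0,0],[1,0,0,0,0,0,0]]])

```text
clock: 2.7
eef_pos: [513.4, -88.3, 118.0]
tool_rot: [3.141, 0.001, -3.016]
force: [-0.4, -0.2, 0.4]
width: 85.3
```

Run:
```python
from h import *
p,d=ctrl.get_image("scene");cv2.imwrite("pics/scene2.png",cv2.resize(p[100:300,140:340,::-1],(600,600),interpolation=2))
```

```text
(no output)
```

View pics/scene2.png

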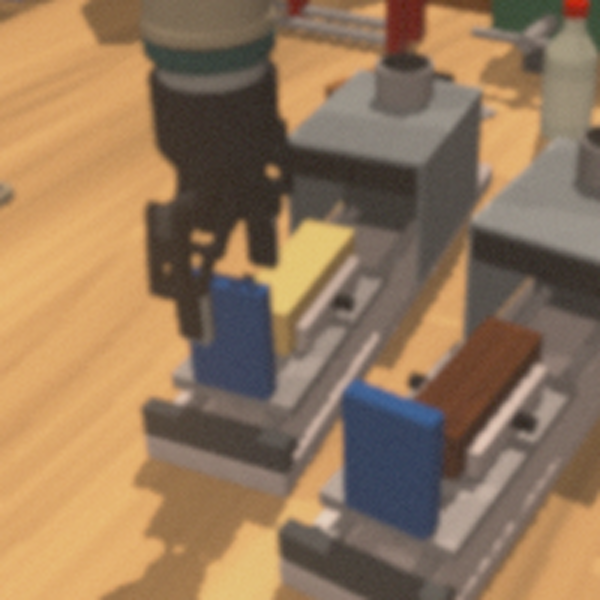

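The jaws straddle the blue plate (rear finger tip ~(195,340), front finger ~(262,260) in the crop); trim by a few mm and close.

Call:
step_arm(deltas=[[[1,-3,-2,-4,0,0,0],[0.5,0,0,0,0,0,0],[0.3,0,0,0,0,0,0],[0.1,0,0,0,0,0,0],[0.1,0,0,0,0,0,0],[0.1,0,0,0,0,0,0]]])

```text
clock: 3.25
eef_pos: [510.1, -91.1, 113.5]
tool_rot: [-3.142, 0.0, -3.017]
force: [0.2, 0.1, 0.4]
width: 25.9
```

Call:
step_arm(deltas=[[[0,0,0,0,0,0,0],[0,0,0,0,0,0,0],[0,0,0,0,0,0,0],[0,0,0,0,0,0,0]]])

```text
clock: 3.58
eef_pos: [510.1, -91.0, 113.5]
tool_rot: [3.142, 0.0, -3.017]
force: [-1.2, 1.0, 2.8]
width: 15.3
```

Call:
step_arm(deltas=[[[0,-0.4,3,0,0,0,0],[0,-0.4,3,0,0,0,0],[0,-0.3,3,0,0,0,0],[0,-0.4,3,0,0,0,0],[0,-0.4,3,0,0,0,0],[0,-0.3,3,0,0,0,0]]])

```text
clock: 4.08
eef_pos: [508.2, -76.6, 113.6]
tool_rot: [-3.137, 0.001, -3.02]
force: [0.8, -9.1, 3.8]
width: 15.1
```

Call:
step_arm(deltas=[[[0,-0.4,3,0,0,0,0],[0,-0.4,3,0,0,0,0],[0,-0.3,3,0,0,0,0],[0,-0.4,3,0,0,0,0],[0,-0.4,3,0,0,0,0],[0,-0.3,3,0,0,0,0],[0,0,0,0,0,0,0]]])

```text
clock: 4.67
eef_pos: [505.4, -54.1, 113.5]
tool_rot: [3.141, -0.0, -3.017]
force: [-1.0, -1.0, 6.1]
width: 15.3
```

Call:
step_arm(deltas=[[[0,-0.4,3,0,0,0,0],[0,-0.4,3,0,0,0,0],[0,-0.3,3,0,0,0,0],[0,-0.4,3,0,0,0,0],[0,-0.4,3,0,0,0,0],[0,-0.3,3,0,0,0,0],[0,-0.4,3,0,0,0,0],[0,-0.4,3,0,0,0,0],[0,-0.3,3,0,0,0,0]]])

```text
clock: 5.42
eef_pos: [502.1, -27.9, 113.5]
tool_rot: [-3.141, -0.0, -3.017]
force: [-1.0, -3.5, 6.3]
width: 15.2
```

Run:
```python
from h import *
p,d=ctrl.get_image("scene");cv2.imwrite("pics/scene3.png",cv2.resize(p[100:300,140:340,::-1],(600,600),interpolation=2))
```

```text
(no output)
```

View pics/scene3.png

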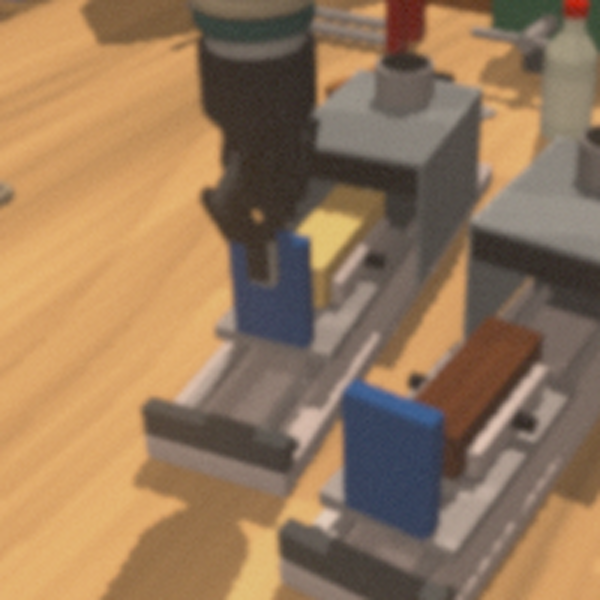

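The sled follows the grip (plate ~(272,290), batten entering the hood), dark sled unmoved. I now ease on with smaller steps and watch the force.

Call:
step_arm(deltas=[[[0,-0.2,2,0,0,0,0],[0,-0.3,2,0,0,0,0],[0,-0.2,2,0,0,0,0],[0,-0.3,2,0,0,0,0],[0,-0.2,2,0,0,0,0]]])

```text
clock: 5.88
eef_pos: [500.8, -17.9, 113.5]
tool_rot: [-3.142, -0.0, -3.017]
force: [-0.6, -3.4, 5.6]
width: 15.3
```

Call:
step_arm(deltas=[[[0,-0.2,2,0,0,0,0],[0,-0.3,2,0,0,0,0],[0,-0.2,2,0,0,0,0],[0,-0.3,2,0,0,0,0]]])

```text
clock: 6.22
eef_pos: [499.8, -9.9, 113.5]
tool_rot: [-3.141, -0.0, -3.017]
force: [-0.5, -3.4, 5.6]
width: 15.3
```

Call:
step_arm(deltas=[[[0,-0.2,2,0,0,0,0],[0,-0.3,2,0,0,0,0],[0,-0.2,2,0,0,0,0],[0,-0.3,2,0,0,0,0]]])

```text
clock: 6.55
eef_pos: [498.8, -1.9, 113.5]
tool_rot: [-3.142, -0.0, -3.017]
force: [-0.8, -3.2, 7.0]
width: 15.4
```

Call:
step_arm(deltas=[[[0,-0.2,2,0,0,0,0],[0,-0.3,2,0,0,0,0],[0,-0.2,2,0,0,0,0],[0,-0.3,2,0,0,0,0]]])

```text
clock: 6.88
eef_pos: [497.8, 6.1, 113.5]
tool_rot: [-3.142, -0.0, -3.017]
force: [-1.0, -3.0, 5.7]
width: 15.2
```

Call:
step_arm(deltas=[[[0,-0.2,2,0,0,0,0],[0,-0.3,2,0,0,0,0],[0,-0.2,2,0,0,0,0],[0,-0.3,2,0,0,0,0]]])

```text
clock: 7.22
eef_pos: [496.8, 14.1, 113.5]
tool_rot: [-3.142, -0.0, -3.017]
force: [-0.8, -3.5, 6.8]
width: 15.3
```

Call:
step_arm(deltas=[[[0,-0.2,2,0,0,0,0],[0,-0.3,2,0,0,0,0],[0,-0.2,2,0,0,0,0],[0,-0.3,2,0,0,0,0]]])

```text
clock: 7.55
eef_pos: [496.1, 19.6, 113.5]
tool_rot: [-3.139, 0.0, -3.019]
force: [0.6, -14.9, 5.6]
width: 15.5
```

Force rises sharply and motion stalls. One more small push will confirm it's the stop.

Call:
step_arm(deltas=[[[0,-0.2,1.5,0,0,0,0],[0,-0.2,1.5,0,0,0,0],[0,0,0,0,0,0,0]]])

```text
clock: 7.8
eef_pos: [496.1, 19.6, 113.6]
tool_rot: [-3.136, 0.0, -3.021]
force: [1.5, -17.2, 4.2]
width: 15.3
```

Call:
step_arm(deltas=[[[0,0.2,-2,0,0,0,0],[0,0.2,-1.5,0,0,0,0],[0.3,0,0,0,0,0,0],[0.6,0,0,0,0,0,0],[0.8,0,0,0,0,0,0],[0.8,0,0,0,0,0,0],[0.8,0,0,0,0,0,0]]])

```text
clock: 8.38
eef_pos: [495.8, 22.2, 113.1]
tool_rot: [3.141, -0.0, -3.016]
force: [0.3, 0.6, -0.4]
width: 67.9
```

Call:
step_arm(deltas=[[[0.8,0,0,10,0,0,0],[0.8,0,0,15,0,0,0],[0.8,0,0,25,0,0,0],[0.8,0,0,30,0,0,0],[0.8,0,-20,30,0,0,0],[0.8,-20,-30,0,0,0,0],[0.8,-20,-30,0,0,0,0],[0.8,-20,-35,0,0,0,0],[0.8,-10,-35,0,0,0,0],[0.8,0,-35,0,0,0,0]]])

```text
clock: 9.22
eef_pos: [423.0, -164.6, 224.2]
tool_rot: [3.141, -0.002, -3.018]
force: [0.5, 1.0, 0.0]
width: 68.3
```

Call:
step_arm(deltas=[[[0.8,0,-35,0,0,0,0],[0.8,0,-20,0,0,0,0],[0.8,0,0,0,0,0,0],[0.8,0,0,0,0,0,0]]])

```text
clock: 9.55
eef_pos: [425.7, -219.5, 223.8]
tool_rot: [-3.142, 0.0, -3.02]
force: [-0.6, 0.5, -0.2]
width: 68.2
```

Run:
```python
from h import *
np.set_printoptions(precision=1,suppress=True)
print(ctrl.read_state()["force"])
for n in("scene","top"):
    p,d=ctrl.get_image(n);cv2.imwrite(f"pics/{n}4.png",p[:,:,::-1])
    W=pts(n,d);hsv=cv2.cvtColor(p,cv2.COLOR_RGB2HSV);m=cv2.inRange(hsv,(100,120,50),(125,255,255))
    k,l,st,c=cv2.connectedComponentsWithStats(m)
    for i in range(1,k):
        q=W[(l==i)&(d>0)&(W[:,:,2]>134)&(W[:,:,2]<146)]
        if len(q)>25: print(n,c[i],len(q),q.mean(0),cv2.minAreaRect(q[:,:2].astype(np.float32)))
```

```text
[-0.6  0.5 -0.2]
scene [272.4 235. ] 101 [ 665.9 -147.8  139.7] ((663.0039672851562, -147.1599884033203), (10.70273494720459, 51.94091796875), 86.27535247802734)
top [322.3 134.7] 193 [ 659.7 -144.8  139.7] ((659.234619140625, -145.5985870361328), (13.60118579864502, 54.0343132019043), 88.61833190917969)
top [242.4 216.2] 206 [495.8  16.7 139.8] ((496.21234130859375, 16.742393493652344), (54.764434814453125, 14.64897346496582), 7.334628582000732)
```

View pics/scene4.png

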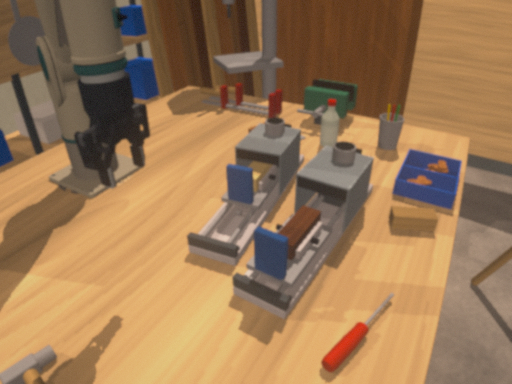

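View pics/top4.png

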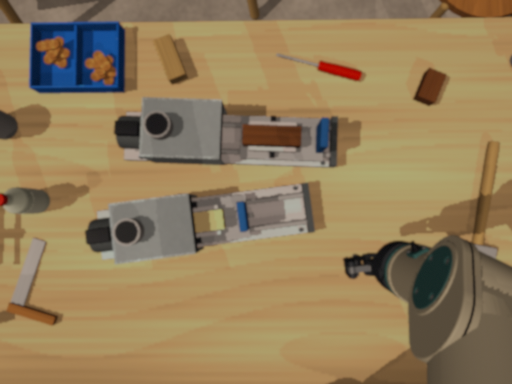

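Run:
```python
from cell import ctrl
print(ctrl.finish_job())
```

```text
the job is handed in; nothing more can be done
None
```

I pinched the pale sled's blue plate from above and pushed it past its catch. I then eased it along at about 24 mm/s until it hit the end stop, let go, backed the arm well clear and handed the job in at about 9.7 s.

- **At the stop:** the force rose from about 3 N to 15–17 N. A further 3 mm of commanded push moved the sled by less than 0.1 mm.
- **After letting go:** the tool force was about zero, so the robot was touching nothing.
- **Dark sled:** its plate measured the same as before the job, to within about 0.3 mm, so it did not pass its catch.
- **One disagreement:** the arm's own position gave about 111 mm of pale sled travel, while the top camera gave about 108 mm. The 3 mm difference is more than the camera's stated 2 mm accuracy. It could also be a slight rebound on release, but either way it is inside the 10 mm tolerance. I did not push again to settle it.

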